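# Close the clamshell board tester and hold its cam lever at top lift

### The job

Close the board tester: swing its hinged upper shell half down by its knob until it sits edge to edge on the lower half. Only then take the cam lever at the tester's side by its knob, swing it up from its rest to the cam's highest lift, where the lever stands straight up, and finish while still holding it there: the lever is sprung and falls back if you let go. Do not push the small things lying round the tester out of their places.

Things in the scene. Friction and masses are not known exactly. Their poses are not given: they have to be found in the camera images.
- fixture: Board tester fixed to the bench: aluminium base plate 10 mm thick (x -65..65, y -65..140 mm) with a grey clamshell box. Origin on the bench under the box's middle; z up, -x the box's front (knob side), +x its hinge side, +y the cam lever's side. Lower shell half: open box 110 (x) x 120 (y) mm, rim at z = 70 mm, circuit board inside on a white carrier.
- shell_angle (a joint): Hinge of the upper shell half (grey, 110 x 120 x 35 mm, clear window). 0 = closed, rims meeting; grows as it opens upward, at most 1.4; starts at 0.6 to 1.0. Hinge line along the fixture's y through shell_top. Stiff (0.28 N m of friction): it stays where it is left and must be led all the way down, 1 to 3 N at its knob.
- shell_top: Upper shell half. Origin in the middle of its hinge line, at (55, 0, 70) mm in the fixture frame; its axes are parallel to the fixture's when closed. Instruments up to about 0.35 m high stand close behind and to the right of the tester, and a black can 0.2 m high in front: come in from well above.
- shell_knob (a point): Black barrel knob of the upper shell half on a 10 mm stem: 22 mm across, 26 mm long, axis along the fixture's y (fingers closing along y take its flat ends; it can turn between them). Point at its centre: closed, 146 mm to -x of the hinge line and 12 mm above it, at (-91, 0, 82) mm in the fixture frame; it turns with the half. The shell's edge is 36 mm behind it.
- lever_angle (a joint): Cam lever. 0 = at rest, level, pointing to the fixture's -x (front); grows as it swings up; 1.571 = straight up = highest lift; beyond, it leans to +x and the lift falls, stop at 2.3. Turns about a line along the fixture's y through cam_lever. A spring pulls it back to 0 (0.07 N m at rest, 0.26 N m upright: 2.9 N at the knob).
- cam_lever: Steel cam lever with its knob. Origin on its turning axis, in the plane the lever swings in, at (0, 115, 40) mm in the fixture frame; its arm runs along its own -x.
- lever_knob (a point): Black barrel knob at the end of the 10 mm thick steel cam lever: 24 mm across, 28 mm long, axis along the fixture's y (fingers closing along y take its flat ends; it can turn between them). Point at its centre, 90 mm from the turning axis: at rest at (-90, 115, 40) mm in the fixture frame, upright at (0, 115, 130) mm.
- lift (a joint): Lift of the board carrier inside the box, m: 0.008 times the sine of the lever's angle; 0 at rest, 0.008 at the highest lift. Its steel follower plate rests on the round eccentric beside the box.
- flux_tin: Bystander: small round tin, 44 mm across, 28 mm high, stands on the bench in front of the tester. Leave it in place.
- screwdriver: Bystander: small yellow-handled screwdriver, 153 mm long, 19 mm thick, lies beside the tester on the lever side. Leave it in place.
- solder_wick: Bystander: small blue reel, 36 mm across, 12 mm high, lies in front of the tester. Leave it in place.

How it is judged:
By the outcome, as a careful person would: the job done as asked, in the order asked, and still so for the second after the job is handed in, while the arm keeps its last pose, push and grip.
It also fails if it takes over 51 s, if anything falls off the work surface, if the arm or the gripper's body presses on something with over 40 N, if the wrist force passes 120 N, or if a joint passes its speed limit or range.

### The arm

A 6-joint arm with a two-finger parallel gripper is mounted at the origin on a cart in front of the work surface, level with it; the furniture and walls round the work are solid. World frame = base frame: x ahead of the robot, y to its left, z up, the work surface at z = 0. Lengths are in mm, angles in rad, forces in N, time in s.
With the tool pointing down it reaches from about 225 to 875 mm from the base axis. Payload 3.4 kg.
Tool frame: the origin (TCP) lies at the very end of the fingers, on their centre line; the grasp point (between the pads) lies 19 mm behind it (arm.pinch_z is the distance from the TCP to the grasp point, in mm); z points along the fingers, y is the line along which they close (so a half turn about z gives the same grasp; the last joint's range is limited). The gripper opens to 85 mm and grips with 20 to 120 N. Pads are 22 mm wide; open, the fingers measure 114 mm over their backs; the gripper's body (76 mm by 85 mm) begins 54 mm behind the grasp point. The pads swing forward as they close: fully open they stand 13 mm farther back than shut.
Start: joints at [1.055, 0.276, 1.505, -0, 1.361, -0.121], TCP at [221.178, 530.795, 231.328] pointing down, gripper open.
Joint ranges: [-2.89, 2.89], [-0.75, 2.08], [0.22, 2.7], [-1.18, 4.32], [0.11, 2.71], [-2.7, 2.7]. Speed limits (rad/s): [2.57, 2.57, 3.14, 3.14, 3.14, 3.14].

### API

Orientations are given as a unit quaternion [w, x, y, z].
In Python, from workcell import arm gives the robot as it stands. The module is installed in compiled form; this text tells all that it offers.
- The arm moves only by the tool carry_out, never from a script. Its argument "plan" is a list of rows, each a list of 7 numbers: the shift along the world's x, y, z in cm, then the turn, a rotation vector about the world's x, y, z in degrees, then the finger opening in cm, from 0 to 8.54. A call has 1 to 12 rows; each row shifts and turns the commanded pose from where the row before left it; what a row does not reach is not made up. A row lasts 1/8 s, in which the tool goes at most 62.5 mm and 10.7 degrees, less where a joint would pass 70% of its speed; a pose out of reach is approached as far as the arm can. A call is refused whole if a number of a shift passes 6.25 or a number of a turn 10.7, either way. A call with a gripper value outside its range is refused whole. The fingers move at their own pace and stop on an object; the grip force is fixed at half the most. Time passes only in rows, so rows that do not move let the fingers close. It gives the time, the measured TCP pose, the force, the opening and the grip force at its end, in the units of the state.
- arm.state(): the state, without advancing time (a new reading comes with each control period).
- arm.get_image(name): name is "scene" or "top" or "wrist"; returns a dict with "frame" (420x560x3 uint8, red, green, blue), "vfov" (degrees; the focal length in pixels is half the picture's height over the tangent of half this angle, whatever the lens; pixels are square), "cx", "cy" (the principal point, pixels), "xyz" and "orientation" of the camera in the world. Camera axes: x right, y down, z forward; pixel columns grow to the right and rows downward; lengths in mm; the calibration is good to about 2 mm. A picture is of the moment at which its call begins. There is no depth.
- arm.finish_job(): hands the job in; it is judged then, once.
The state is a dict: "t": time; "joint_pos": joint angles; "joint_vel": joint speeds; "effort": joint torques, N m; "tool_pos": TCP position; "eef_rot": TCP orientation; "ft_force": force on the tool from outside, world axes, zero at the start; "wrist_torque": the same for the moment, N m; "width": opening from 0.0 (shut) to 1.0 (fully open); "finger_force": force on a finger pad.
Only numpy, scipy, OpenCV 4.12 (cv2) and the standard library are available. Lean on these libraries where they do the work, as an engineer would, in place of code of your own. Each camera call takes 0.05 s, during which the arm holds its last target. There are 200 camera calls.

## Working session

There is one attempt and no reset: what is moved stays moved. The work goes in short steps, Python scripts to look and compute and a tool call to move; the robot and the scene stay as the last step left them, time stands still between calls to the robot, and variables do not carry over. Pictures are saved under pics/ and viewed, at most 10 in all, crops included, and the job is handed in when it is done.

Besides the shell and the picture viewer there is one more tool, called as name(argument=value, ...), one argument or row to a line, values as JSON. carry_out: Moves the arm, as the interface text tells. Its arguments: {"type":"object","properties":{"plan":{"type":"array","items":{"type":"array","items":{"type":"number"}}}},"required":["plan"]}

```bash
mkdir -p pics; cat > h.py <<'E'
import numpy as np, cv2
from workcell import arm
from scipy.spatial.transform import Rotation as R
def snap(n,f):
    im=arm.get_image(n); fr=im['frame'][:,:,::-1]; cv2.imwrite(f'pics/{f}.png',fr)
    d={k:np.array(im[k]).tolist() for k in im if k!='frame'}
    import json; json.dump(d,open(f'pics/{f}.json','w')); return fr,d
def cam(f):
    import json; d=json.load(open(f'pics/{f}.json')); q=d['orientation']
    return d,R.from_quat([q[1],q[2],q[3],q[0]]).as_matrix(),np.array(d['xyz']),210/np.tan(np.radians(d['vfov']/2))
def ray(f,u,v):
    d,M,c,F=cam(f); return c,M@np.array([(u-d['cx'])/F,(v-d['cy'])/F,1])
def atz(f,u,v,z):
    c,r=ray(f,u,v); return c+r*(z-c[2])/r[2]
def proj(f,p):
    d,M,c,F=cam(f); q=(np.atleast_2d(p)-c)@M; return np.c_[d['cx']+F*q[:,0]/q[:,2],d['cy']+F*q[:,1]/q[:,2]]
E
python3 - <<'E'
from h import *
a,d=snap('scene','s0');b,e=snap('top','t0');print(d,e)
cv2.imwrite('pics/s0b.png',cv2.resize(a,(800,600)));cv2.imwrite('pics/t0b.png',cv2.resize(b,(800,600)))
s=arm.state();print(s['eef_rot'],s['tool_pos'],s['t'],s['ft_force'])
E
```

```text
{'vfov': 42.517765549652765, 'cx': 278.68149677649745, 'cy': 209.18426039284, 'xyz': [37.656401554869376, -263.8660555925592, 574.7682174858141], 'orientation': [-0.4418257301942664, 0.822470586897405, -0.320973869576289, 0.15908467203399787]} {'vfov': 52.10408809535266, 'cx': 285.713212354432, 'cy': 216.20296112007023, 'xyz': [386.7930009372761, 276.3166926205766, 915.6432483144365], 'orientation': [-0.05479045090249682, 0.7087312818618828, -0.7013863180120583, 0.05249008959604931]}
[-2.45961316e-04  1.96110508e-01  9.80581446e-01 -7.97214847e-04] [220.9342841  530.35705253 230.52475199] 0.1 [ 0.06292073 -0.02852375  0.36174836]
```

View pics/s0b.png

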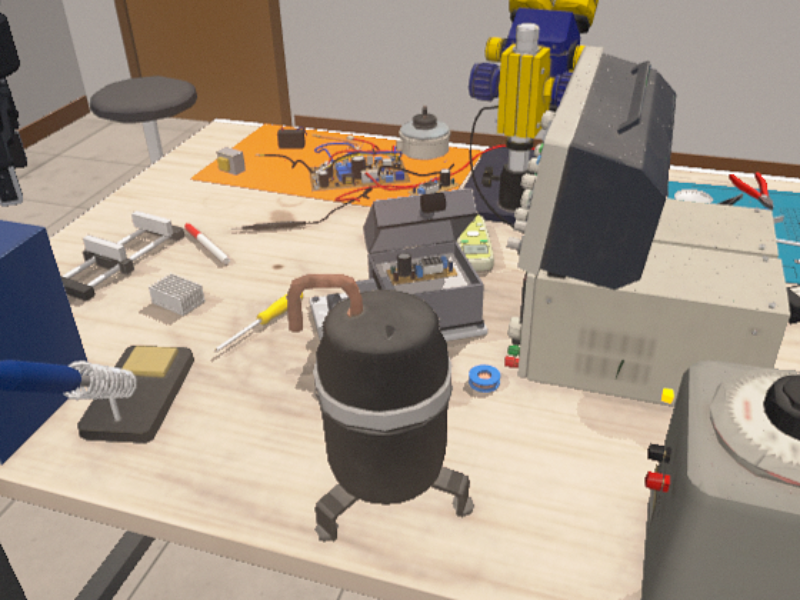

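View pics/t0b.png

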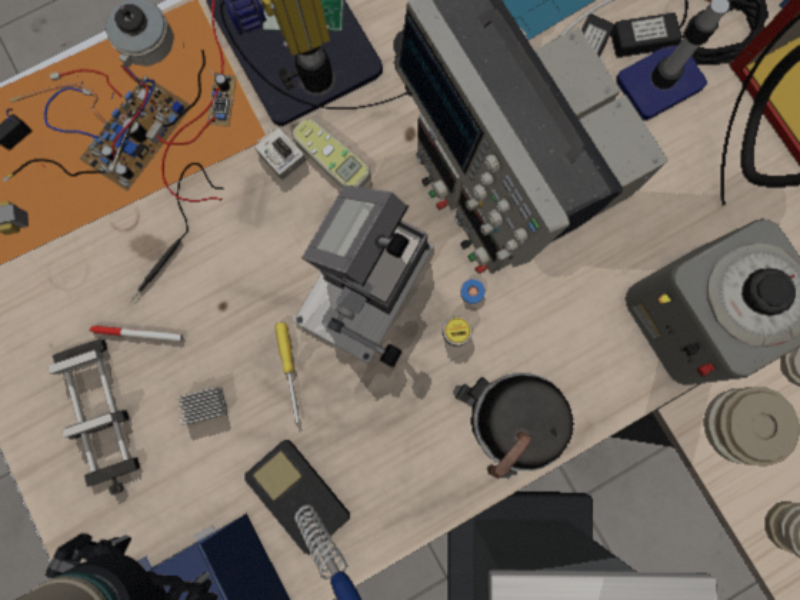

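Scene: the tester is in the middle. In the top view (800-wide) the shell knob is near (397,245), the lever knob near (390,355), and plate corners near (298,320) and (370,362). I'll enlarge it for accurate pixels.

```bash
python3 - <<'E'
from h import *
b=cv2.imread('pics/t0.png');c=b[120:270,190:350];cv2.imwrite('pics/t0c.png',cv2.resize(c,(640,600),interpolation=cv2.INTER_CUBIC))
for n,u,v,z in [('lk',273,248.5,40),('c1',208.6,224,10),('c2',259,253.4,10),('tin',320,232,28),('wick',331,204,12),('can',366,294,200)]: print(n,atz('t0',u,v,z).round())
E
```

```text
lk [454. 305.  40.]
c1 [507. 444.  10.]
c2 [446. 335.  10.]
tin [490. 208.  28.]
wick [552. 184.  12.]
can [369. 146. 200.]
```

View pics/t0c.png

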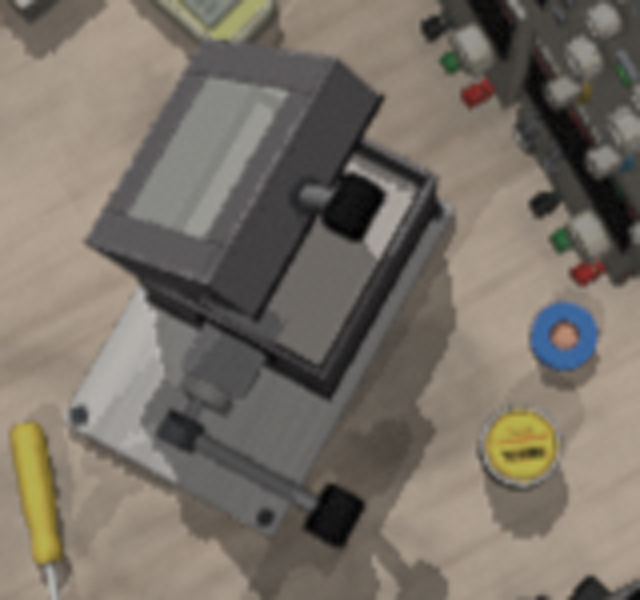

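The crop (×4) shows plate corners at (68,420), (275,535) and (455,210), and rim corners at (437,178) and (328,374). The lever knob is at (334,514) and the shell knob at (355,206).

```bash
cat >> h.py <<'E'
def fix(p,P):
    x,y,w=P; return np.array([x+p[0]*np.cos(w)-p[1]*np.sin(w),y+p[0]*np.sin(w)+p[1]*np.cos(w),p[2]])
def sk(a,P): return fix([55-146*np.cos(a)+12*np.sin(a)*1, 0, 70+146*np.sin(a)+12*np.cos(a)],P)
def lk(a,P): return fix([-90*np.cos(a),115,40+90*np.sin(a)],P)
E
python3 - <<'E'
from h import *
from scipy.optimize import least_squares
pts=[((65,140,10),(68,420)),((-65,140,10),(275,535)),((-65,-65,10),(455,210)),((-55,-60,70),(437,178)),((-55,60,70),(328,376)),((-90,115,40),(334,514))]
uv=np.array([p[1] for p in pts])/4+[190,120]; skuv=np.array([355,206])/4+[190,120]
def f(q):
    P=q[:3]; w=np.array([fix(p[0],P) for p in pts]+[sk(q[3],P)])
    return (proj('t0',w)-np.vstack([uv,skuv])).ravel()
best=min((least_squares(f,[520,330,w,a]) for w in np.arange(0,6.3,.7) for a in (.6,.8,1.)),key=lambda r:r.cost)
print(best.x,best.fun.round(1)); P=best.x[:3];a=best.x[3]
np.save('P.npy',best.x)
print('scene px sk',proj('s0',sk(a,P)),'lk',proj('s0',lk(0,P)))
for t in np.linspace(a,0,5): print(round(t,2),sk(t,P).round(1))
for t in np.linspace(0,np.pi/2,5): print(round(t,2),lk(t,P).round(1))
s=arm.state();q=s['eef_rot'];M=R.from_quat([q[1],q[2],q[3],q[0]]).as_matrix();print(M.round(3))
print('fixture y axis',[-np.sin(P[2]),np.cos(P[2])], 'x',[np.cos(P[2]),np.sin(P[2])])
E
```

```text
[597.41296881 328.13931253   1.08213805   0.77957959] [-1.9  0.2 -0.3  0.7  0.8 -1.2  1.  -0.9 -0.3  0.9  0.7  0.2 -0.   0.1]
scene px sk [[302.89339524 141.74655369]] lk [[243.20308614 242.02025825]]
0.78 [578.4 292.5 181.2]
0.58 [569.2 275.1 160.6]
0.39 [562.  261.5 136.6]
0.19 [557.1 252.3 110. ]
0.0 [554.7 247.8  82. ]
0.0 [453.6 302.7  40. ]
0.39 [456.8 308.7  74.4]
0.79 [466.  325.9 103.6]
1.18 [479.7 351.7 123.1]
1.57 [495.9 382.1 130. ]
[[-0.923  0.385 -0.001]
 [ 0.385  0.923 -0.001]
 [ 0.    -0.002 -1.   ]]
fixture y axis [np.float64(-0.882963515848061), np.float64(0.469441614773585)] x [np.float64(0.469441614773585), np.float64(0.882963515848061)]
```

Reprojecting the fit into the scene view puts the shell knob at (433,202) in the 800-wide picture, which matches. Now I'll lift, go over and turn −95°.

carry_out(
  plan=[
    [0, 0, 6, 0, 0, 0, 5.5],
    [0, 0, 6, 0, 0, 0, 5.5],
    [0, 0, 6, 0, 0, -9.6, 5.5],
    [4.4, -3, 0, 0, 0, -9.6, 5.5],
    [4.5, -3, 0, 0, 0, -9.6, 5.5],
    [4.5, -3, 0, 0, 0, -9.6, 5.5],
    [4.5, -3, 0, 0, 0, -9.6, 5.5],
    [4.5, -3, 0, 0, 0, -9.6, 5.5],
    [4.5, -3, 0, 0, 0, -9.6, 5.5],
    [4.5, -3, 0, 0, 0, -9.6, 5.5],
    [4.4, -2.8, 0, 0, 0, -9.6, 5.5],
    [0, 0, 0, 0, 0, -9, 5.5],
  ],
)

```text
t: 1.6
tool_pos: [582.5, 290.0, 408.8]
eef_rot: [0.0, 0.86, 0.51, -0.001]
ft_force: [-0.8, -0.0, -0.0]
width: 0.644
finger_force: 0.0
```

```bash
python3 - <<'E'
from h import *
q=np.load('P.npy');P=q[:3];a=q[3]
fr,d=snap('wrist','w1'); p=proj('w1',[sk(a,P),lk(0,P),fix((-65,-65,10),P),fix((-65,140,10),P)]);print(p.round(),d['xyz'])
for u in p: cv2.drawMarker(fr,tuple(int(k) for k in u),(0,0,255),0,10,1)
cv2.imwrite('pics/w1b.png',cv2.resize(fr,(800,600)))
E
```

```text
[[278. 184.]
 [212. 196.]
 [317. 177.]
 [201. 178.]] [619.1725149401996, 356.7863589408886, 550.806892567383]Traceback (most recent call last):
  File "<stdin>", line 4, in <module>
cv2.error: OpenCV(4.12.0) :-1: error: (-5:Bad argument) in function 'drawMarker'
> Overload resolution failed:
>  - Layout of the output array img is incompatible with cv::Mat
>  - Expected Ptr<cv::UMat> for argument 'img'
```

```bash
python3 - <<'E'
from h import *
q=np.load('P.npy');P=q[:3];a=q[3]
fr=cv2.imread('pics/w1.png'); p=proj('w1',[sk(a,P),lk(0,P),fix((-65,-65,10),P),fix((-65,140,10),P)])
for u in p: cv2.drawMarker(fr,tuple(int(k) for k in u),(0,0,255),0,10,1)
cv2.imwrite('pics/w1b.png',cv2.resize(fr[90:300,140:420],(800,600),interpolation=cv2.INTER_CUBIC))
E
```

```text
(no output)
```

View pics/w1b.png

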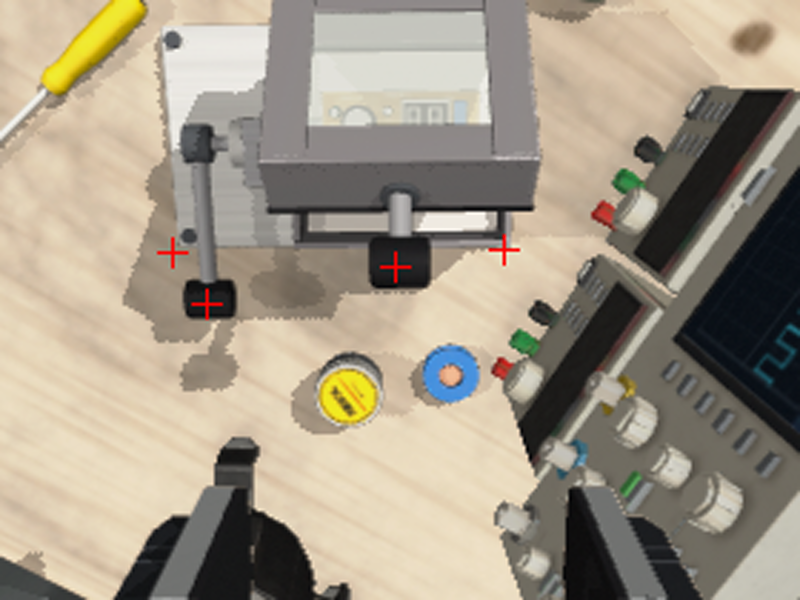

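The view shows the knob at (400,262) in the crop against a predicted (395,267), so the fit is good to about 2 mm. The screwdriver, tin and wick are all clear. Now I'll descend onto the shell knob.

carry_out(
  plan=[
    [-0.2, 0.4, -5, 0, 0, 0.6, 5.5],
    [0, 0, -5, 0, 0, 0, 5.5],
    [0, 0, -5, 0, 0, 0, 5.5],
    [0, 0, -4, 0, 0, 0, 5.5],
    [0, 0, -3, 0, 0, 0, 5.5],
    [0, 0, -2.7, 0, 0, 0, 5.5],
    [0, 0, 0, 0, 0, 0, 5.5],
    [0, 0, 0, 0, 0, 0, 5.5],
  ],
)

```text
t: 2.65
tool_pos: [577.6, 297.3, 165.4]
eef_rot: [0.0, 0.854, 0.52, 0.001]
ft_force: [0.2, 1.1, 1.1]
width: 0.644
finger_force: 0.0
```

```bash
python3 - <<'E'
from h import *
fr,d=snap('wrist','w2');cv2.imwrite('pics/w2b.png',cv2.resize(fr,(800,600)))
s=arm.state();print(s['tool_pos'],s['eef_rot'],s['ft_force'])
E
```

```text
[577.93317817 297.34140471 165.92903301] [2.60602029e-04 8.54300569e-01 5.19777466e-01 1.36194674e-03] [-0.82136504  0.07159543  0.64299291]
```

View pics/w2b.png

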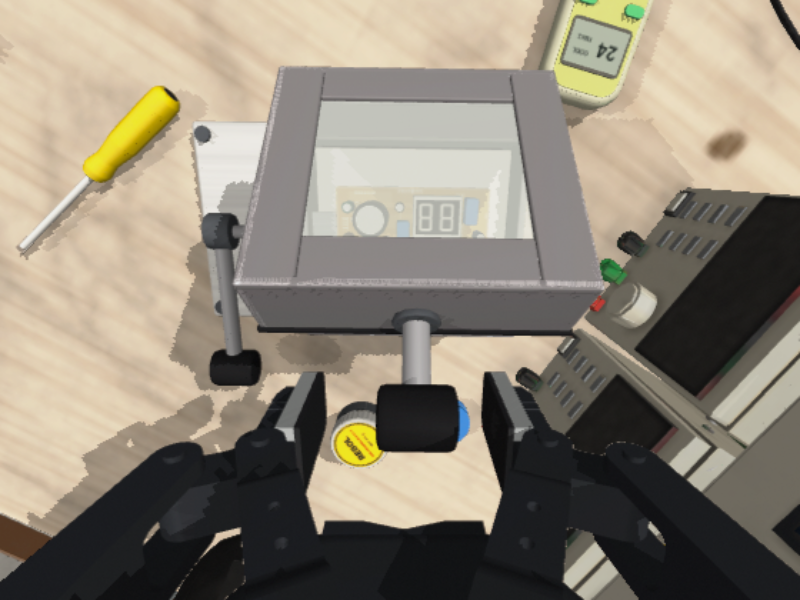

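The knob is between the pads, centred at about (417,418), while the pads are centred near 405, so it sits roughly 4 mm to the −y side. I'll nudge across and close.

carry_out(
  plan=[
    [0.5, -0.4, -0.3, 0, 0, -0.8, 5.5],
    [0, 0, 0, 0, 0, 0, 4],
    [0, 0, 0, 0, 0, 0, 3],
    [0, 0, 0, 0, 0, 0, 1.5],
    [0, 0, 0, 0, 0, 0, 1.5],
    [0, 0, 0, 0, 0, 0, 1.5],
    [0, 0, 0, 0, 0, 0, 1.5],
  ],
)

```text
t: 3.58
tool_pos: [580.1, 293.2, 161.5]
eef_rot: [-0.001, 0.858, 0.513, -0.001]
ft_force: [-5.8, 0.4, 3.1]
width: 0.291
finger_force: 59.9
```

carry_out(
  plan=[
    [-0.32, -0.62, -0.65, 0, 0, 0, 1.5],
    [-0.32, -0.58, -0.68, 0, 0, 0, 1.5],
    [-0.29, -0.54, -0.73, 0, 0, 0, 1.5],
    [-0.26, -0.49, -0.76, 0, 0, 0, 1.5],
    [-0.24, -0.45, -0.81, 0, 0, 0, 1.5],
    [-0.22, -0.42, -0.83, 0, 0, 0, 1.5],
    [0, 0, 0, 0, 0, 0, 1.5],
  ],
)

```text
t: 4.45
tool_pos: [563.6, 262.4, 116.6]
eef_rot: [-0.001, 0.858, 0.513, -0.001]
ft_force: [-5.2, 2.2, 1.5]
width: 0.296
finger_force: 61.9
```

carry_out(
  plan=[
    [-0.19, -0.36, -0.86, 0, 0, 0, 1.5],
    [-0.16, -0.3, -0.89, 0, 0, 0, 1.5],
    [-0.13, -0.25, -0.91, 0, 0, 0, 1.5],
    [-0.11, -0.21, -0.92, 0, 0, 0, 1.5],
    [-0.08, -0.15, -0.93, 0, 0, 0, 1.5],
    [-0.05, -0.1, -0.95, 0, 0, 0, 1.5],
    [0, 0, -0.2, 0, 0, 0, 1.5],
    [0, 0, 0, 0, 0, 0, 1.5],
  ],
)

```text
t: 5.45
tool_pos: [556.3, 248.5, 60.9]
eef_rot: [-0.001, 0.858, 0.513, -0.001]
ft_force: [-7.9, 0.8, 7.3]
width: 0.296
finger_force: 64.9
```

carry_out(
  plan=[
    [0, 0, -0.2, 0, 0, 0, 1.5],
    [0, 0, -0.2, 0, 0, 0, 1.5],
    [0, 0, 0, 0, 0, 0, 1.5],
  ],
)

```text
t: 5.82
tool_pos: [556.4, 248.5, 60.7]
eef_rot: [-0.001, 0.858, 0.513, -0.001]
ft_force: [-13.9, -2.7, 27.5]
width: 0.293
finger_force: 67.5
```

```bash
python3 - <<'E'
from h import *
s=arm.state();print(s['tool_pos'],s['ft_force'])
fr,d=snap('wrist','w3');f2,e=snap('scene','s3');g,e=snap('top','t3')
cv2.imwrite('pics/m3.png',np.hstack([cv2.resize(fr,(400,300)),cv2.resize(f2[110:260,200:400],(400,300))]))
E
```

```text
[556.40413963 248.52809257  60.67032272] [-13.93835446  -2.70667239  27.51036998]
```

View pics/m3.png

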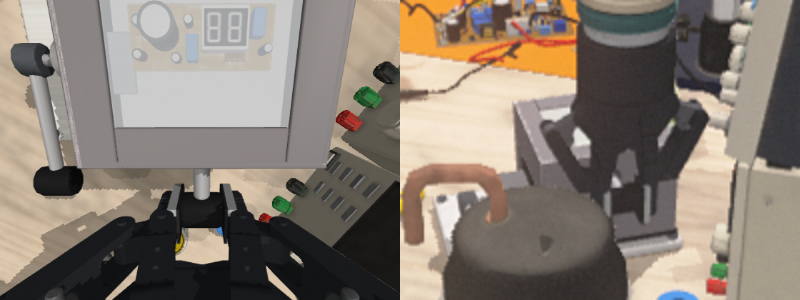

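The shell is on its hard stop: a further 4 mm command moved it only 0.2 mm, and the force is 27 N. The picture shows the lid down on the lower half. Next I'll ease off, release and rise.

carry_out(
  plan=[
    [0, 0, 0.4, 0, 0, 0, 1.5],
    [0, 0, 0, 0, 0, 0, 4.5],
    [0, 0, 0, 0, 0, 0, 4.5],
    [0, 0, 0, 0, 0, 0, 4.5],
    [0, 0, 2, 0, 0, 0, 4.5],
    [0, 0, 3, 0, 0, 0, 4.5],
    [0, 0, 4, 0, 0, 0, 4.5],
    [-3.5, 1.9, 2, 0, 0, 0, 5],
    [-3.5, 1.9, 0, 0, 0, 0, 5],
    [-3, 1.7, 0, 0, 0, 0, 5],
    [0, 0, 0, 0, 0, 0, 5],
  ],
)

```text
t: 7.35
tool_pos: [456.5, 303.8, 170.1]
eef_rot: [-0.0, 0.858, 0.514, -0.0]
ft_force: [-0.1, -0.6, -0.2]
width: 0.585
finger_force: 0.0
```

```bash
python3 - <<'E'
from h import *
q=np.load('P.npy');P=q[:3]+[1.5,.7,0]
fr,d=snap('wrist','w4');g,e=snap('top','t4')
s=arm.state();print(s['tool_pos'],lk(0,P),proj('w4',[lk(0,P),sk(0,P)])/.7,s['ft_force'])
cv2.imwrite('pics/w4b.png',cv2.resize(fr,(800,600)))
E
```

```text
[459.00244659 303.15696054 170.13039201] [455.12241916 303.3583818   40.        ] [[401.62800678 295.45933272]
 [609.62850749 317.75089018]] [ 0.26435411 -0.48693632 -0.2511064 ]
```

View pics/w4b.png

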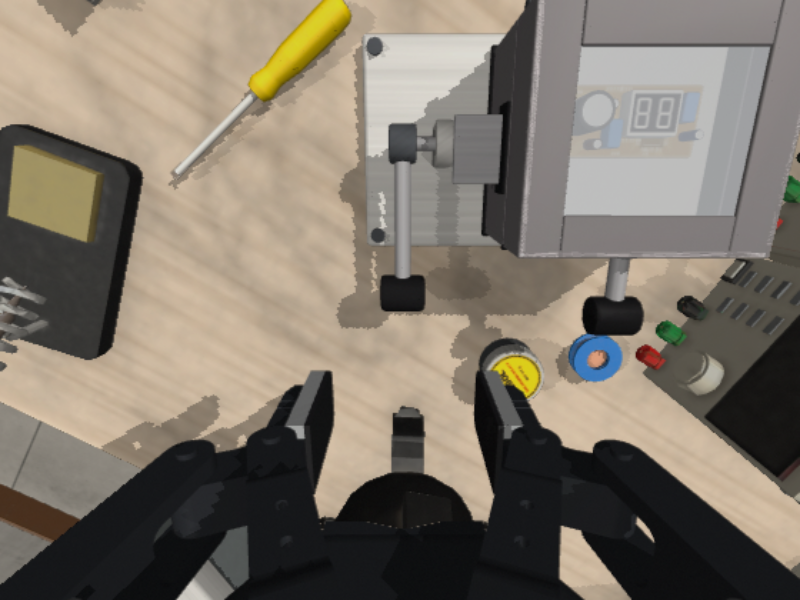

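The lever knob is at (403,293), within a few pixels of the prediction, and the lid stays shut. I'll descend on the lever knob.

carry_out(
  plan=[
    [-0.2, 0, -4, 0, 0, 0, 5],
    [0, 0, -4, 0, 0, 0, 5],
    [0, 0, -3, 0, 0, 0, 5],
    [0, 0, -2.4, 0, 0, 0, 5],
    [0, 0, -1.4, 0, 0, 0, 5],
    [0, 0, 0, 0, 0, 0, 5],
    [0, 0, 0, 0, 0, 0, 5],
  ],
)

```text
t: 8.32
tool_pos: [457.5, 303.3, 22.9]
eef_rot: [0.0, 0.858, 0.513, 0.001]
ft_force: [0.6, 0.3, -0.6]
width: 0.585
finger_force: 0.0
```

carry_out(
  plan=[
    [-0.1, 0, -0.1, 0, 0, 0, 4],
    [0, 0, 0, 0, 0, 0, 3],
    [0, 0, 0, 0, 0, 0, 1.5],
    [0, 0, 0, 0, 0, 0, 1.5],
    [0, 0, 0, 0, 0, 0, 1.5],
    [0, 0, 0, 0, 0, 0, 1.5],
    [0, 0, 0, 0, 0, 0, 1.5],
  ],
)

```text
t: 9.2
tool_pos: [455.3, 303.4, 21.6]
eef_rot: [-0.0, 0.858, 0.513, 0.0]
ft_force: [-3.2, 1.2, 5.3]
width: 0.317
finger_force: 60.1
```

```bash
python3 - <<'E'
from h import *
fr,d=snap('wrist','w5')
s=arm.state();print(s['tool_pos'],s['ft_force'])
cv2.imwrite('pics/w5b.png',cv2.resize(fr,(800,600)))
E
```

```text
[455.28857803 303.42490102  21.56121772] [-3.60884431  1.70723929  5.6776554 ]
```

View pics/w5b.png

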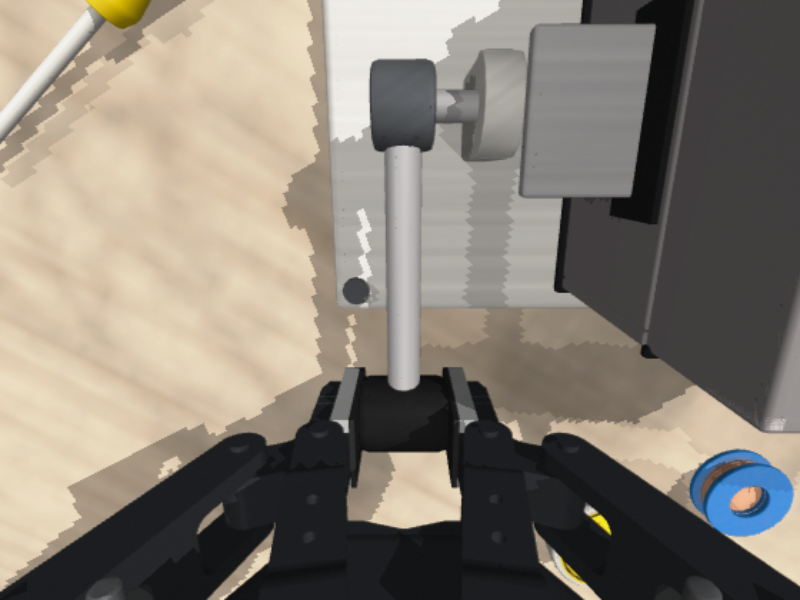

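The pads are on the knob's flat ends, and the opening of about 27 mm fits the 28 mm knob. I'll swing it up along the arc.

carry_out(
  plan=[
    [0.04, 0.07, 1.17, 0, 0, 0, 1.5],
    [0.11, 0.2, 1.15, 0, 0, 0, 1.5],
    [0.18, 0.33, 1.12, 0, 0, 0, 1.5],
    [0.24, 0.46, 1.06, 0, 0, 0, 1.5],
    [0.31, 0.58, 0.98, 0, 0, 0, 1.5],
    [0.36, 0.69, 0.88, 0, 0, 0, 1.5],
    [0.42, 0.78, 0.78, 0, 0, 0, 1.5],
    [0.46, 0.86, 0.65, 0, 0, 0, 1.5],
    [0.5, 0.93, 0.52, 0, 0, 0, 1.5],
    [0, 0, 0, 0, 0, 0, 1.5],
  ],
)

```text
t: 10.5
tool_pos: [480.9, 351.4, 105.1]
eef_rot: [0.001, 0.858, 0.514, -0.002]
ft_force: [-3.7, -4.5, -2.7]
width: 0.314
finger_force: 59.6
```

carry_out(
  plan=[
    [0.52, 0.98, 0.38, 0, 0, 0, 1.5],
    [0.54, 1.02, 0.23, 0, 0, 0, 1.5],
    [0.55, 1.04, 0.08, 0, 0, 0, 1.5],
    [0, 0, 0, 0, 0, 0, 1.5],
    [0, 0, 0, 0, 0, 0, 1.5],
  ],
)

```text
t: 11.12
tool_pos: [497.1, 381.8, 112.5]
eef_rot: [0.001, 0.858, 0.514, -0.001]
ft_force: [-3.2, -5.0, -0.7]
width: 0.316
finger_force: 59.0
```

```bash
python3 - <<'E'
from h import *
q=np.load('P.npy');P=q[:3]+[1.5,.7,0]
s=arm.state();p=s['tool_pos'];print(p,s['ft_force'],s['eef_rot'])
c,si=np.cos(P[2]),np.sin(P[2])
d=p-np.array([455.3,303.4,21.6]);print('dx_f',d[0]*c+d[1]*si,'dy_f',-d[0]*si+d[1]*c,'dz',d[2])
print('abs x_f', (p[0]-P[0])*c+(p[1]-P[1])*si)
fr,_=snap('wrist','w6');g,_=snap('top','t6')
cv2.imwrite('pics/w6b.png',np.hstack([cv2.resize(fr,(400,300)),cv2.resize(g[120:270,180:380],(400,300))]))
E
```

```text
[497.08732607 381.75932563 112.45436321] [-3.1644128  -4.96875388 -0.74410915] [ 5.63058678e-04  8.58041538e-01  5.13578819e-01 -1.09505256e-03]
dx_f 88.80513549097826 dy_f -0.11155599073834566 dz 90.8543632118259
abs x_f -1.0747533240406284
```

View pics/w6b.png

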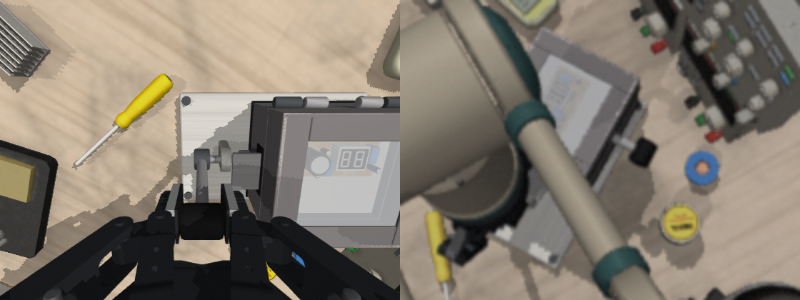

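The lever is upright to within about 1 mm. The lid is shut, and the tin, wick and screwdriver have not moved. I'll trim 1 mm against the spring and hand in while still holding.

carry_out(
  plan=[
    [0.05, 0.09, 0, 0, 0, 0, 1.5],
    [0, 0, 0, 0, 0, 0, 1.5],
    [0, 0, 0, 0, 0, 0, 1.5],
    [0, 0, 0, 0, 0, 0, 1.5],
  ],
)

```text
t: 11.72
tool_pos: [497.3, 382.1, 112.5]
eef_rot: [0.001, 0.858, 0.514, -0.002]
ft_force: [-5.1, -5.2, 0.4]
width: 0.312
finger_force: 59.1
```

```bash
python3 - <<'E'
from h import *
s=arm.state();print(s['tool_pos'],s['ft_force'],s['finger_force'],s['t']);print(arm.finish_job())
E
```

```text
[497.28772459 382.14800428 112.47769748] [-5.05599325 -5.22412653  0.4191534 ] 59.07202899456024 11.725
the job is handed in; nothing more can be done
None
```

I closed the shell onto its stop, then swung the cam lever up to within about 1 mm of upright and handed the job in at 11.7 s with the gripper still holding it; the tin, wick and screwdriver looked undisturbed in the last pictures.

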